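# Fetch the round dessert tub from the sliding-lid case

### The job

The white dessert case has two clear sliding lids on top, one running under the other. Take the lid over the round dessert tub by its grip, slide it all the way past the other lid, then lift the tub out and set it down upright, without dropping it, on the dark baking tray. Leave the other lid shut and the square carton where it stands.

Things in the scene. Friction and masses are not known exactly. Their poses are not given: they have to be found in the camera images.
- case: White open-topped case fixed to the worktop, 230 (x) x 380 (y) x 118 mm high, walls and floor 8 mm. Origin: centre of its underside; y runs along it to its left end. A partition at y = 0 (top at 88 mm) parts the left (+y) and right compartments, each 214 x 179 mm. Tub and carton stand one in each, centred 88 to 132 mm from the partition and within 22 mm of x = 0.
- lid_left (a joint): Left lid (lower track): clear pane 210 x 190 x 6 mm in a dark metal frame, top 104 mm above the worktop; shut it covers the left compartment. Value: metres slid towards the case's right end (-y), 0 shut, 0.145 fully open at its stop. Starts 0 to 10 mm open, slides with 2 N friction, stays where left. Fully open it uncovers the outer 145 mm of its compartment.
- lid_right (a joint): Right lid (on the upper track): the same, mirrored, top face 115 mm above the worktop; shut it covers the right compartment. Value = metres slid towards the left end (the case's +y), 0 shut, 0.145 fully open.
- lid_left_pull (a point): Middle of the top edge of the left lid's grip: an upright dark metal fin 70 mm long (along the case's x), 14 mm thick (along its y), near the lid's outer end, 17 mm from the end wall when shut. Top edge 146 mm above the worktop; its top 28 mm stand clear above the rim and both lids. Moves with the lid.
- lid_right_pull (a point): The same point of the right lid's grip, an equal fin with its top edge also 146 mm above the worktop; moves with the lid.
- tub: Round dessert tub, a closed straight cylinder 56 mm in diameter and 80 mm high, dark cake below, white cream above, grey cap; 130 to 230 g. Stands in one of the compartments. Origin: centre of its underside, z up.
- carton: Square brown cardboard carton with a pale paper band, 60 x 60 x 72 mm, standing in the other compartment. Origin: centre of its underside.
- tray: Dark baking tray fixed to the worktop left of the case, 200 (x) x 190 (y) x 12 mm high, rim walls 5 mm thick, empty; its inner floor is 5 mm above the worktop. Origin: centre of its underside.

How it is judged (in metres and radians):
On the way:
1. the lid over the tub is slid open by more than 120 mm of its 145 mm while the tub still stands in the case (((y of carton in the frame of case below 0 m and value of joint lid_left above 0.12 m) or (y of carton in the frame of case above 0 m and value of joint lid_right above 0.12 m)) and z of tub in the frame of case below 0.03 m and horizontal distance between tub and case below 0.2 m), for 0.2 s.
At the end, for the whole second after the job is handed in: The tub stands upright (within 10 degrees) and at rest on the tray's floor, inside its rim (centre within 70 mm of the tray's middle both ways); the other lid is open by no more than 30 mm; the carton is within 20 mm of where it started. The lid over the tub's compartment may stay open (x of tub in the frame of tray between -0.07 and 0.07 m and y of tub in the frame of tray between -0.07 and 0.07 m and z of tub in the frame of tray between -0.003 and 0.012 m and angle between tub's own z axis and vertical below 0.17 rad and linear speed of tub below 0.02 m/s and not ((y of carton in the frame of case below 0 m and value of joint lid_right above 0.03 m) or (y of carton in the frame of case above 0 m and value of joint lid_left above 0.03 m)) and distance of carton from where it was at the start of the episode below 0.02 m); the robot touches nothing.
It fails at once if the other lid, over the carton, is slid more than 30 mm open ((y of carton in the frame of case below 0 m and value of joint lid_right above 0.03 m) or (y of carton in the frame of case above 0 m and value of joint lid_left above 0.03 m)).
It fails at once if the carton is shifted by more than 20 mm (distance of carton from where it was at the start of the episode above 0.02 m).
It fails at once if the tub is dropped or thrown (faster than 0.8 m/s with no finger on it) (linear speed of tub above 0.8 m/s and contact force between the fingers and tub below 0.05 N).
It also fails if it takes over 58 s, if anything falls off the work surface, if the arm or the gripper's body presses on something with over 40 N, if the wrist force passes 120 N, or if a joint passes its speed limit or range.

### The arm

A 6-joint arm with a two-finger parallel gripper is mounted at the origin on the work surface. World frame = base frame: x ahead of the robot, y to its left, z up, the work surface at z = 0. Lengths are in m, angles in degrees, forces in N, time in s.
With the tool pointing down it reaches from about 0.4 to 0.825 m from the base axis. Payload 7 kg.
Tool frame: the origin (TCP) lies between the finger pads; the fingertips stand 25 mm ahead of it and the grasp point (between the pads) lies 6 mm ahead of it; z points along the fingers, y is the line along which they close (so a half turn about z gives the same grasp; the last joint's range is limited). The gripper opens to 88 mm and grips with 3 to 60 N. Pads are 19 mm wide; open, the fingers measure 130 mm over their backs; the gripper's body (78 mm by 193 mm) begins 47 mm behind the grasp point.
Start: joints at [86.923, 20.546, 0.682, 0, -70.136, -16.507], TCP at [0.226, 0.636, 0.252] pointing down, gripper open.
Joint ranges: [-176.03, 176.03], [-82.01, 121.73], [-58.28, 71.71], [-173.87, 95.51], [-174.79, -0.11], [-173.66, 173.66]. Speed limits (degrees/s): [136.94, 136.94, 172.46, 180, 180, 180].

### API

Orientations are given as [roll, pitch, yaw] about the fixed x, y, z axes, in that order (R = Rz(yaw) Ry(pitch) Rx(roll)).
In Python, from plant import ctrl, camrig gives the robot as it stands (ctrl), with the cameras (camrig).
- The arm moves only by the tool drive_effector, called as name(argument=value, ...) on one line, values as JSON. Schema: {"type":"object","properties":{"steps":{"type":"string"},"only":{"type":"string"},"quiet":{"type":"boolean"},"lines":{"type":"string"}},"required":["steps"],"additionalProperties":false}. steps is a string of 1 to 8 rows, parted by a bar, with the numbers parted by spaces; each row has 5 numbers: dx, dy, dz in m, then a turn about the tool's z in degrees, then the finger opening in m; each row is the pose to reach, as a shift and turn from the pose commanded when the call began, along the tool's axes at that moment; what a row does not reach only later rows make up. A row lasts 1/8 s, in which the tool goes at most 0.0625 m and 10.7 degrees, less where a joint would pass 70% of its speed; a pose out of reach is approached as far as the arm can. The fingers move at their own pace and stop on an object; the grip force is fixed at half the most. Time passes only in rows, so rows that do not move let the fingers close. The tool returns the time, the measured TCP pose, the force, the opening and the grip force at its end. only (a regular expression) keeps the lines of the reply that match it, lines (a string "A,B") keeps lines A to B, and quiet returns only ok. Input that does not fit is refused with a message, and nothing moves.
- ctrl.get_obs(): the state, without advancing time (a new reading comes with each control period).
- camrig.snapshot(name): name is "scene" or "top"; returns a dict with "frame" (420x560x3 uint8, red, green, blue), "z_map" (420x560 float32, m along the optical axis (not along the pixel's ray), 0 where there is no reading), "fovy" (degrees; the focal length in pixels is half the picture's height over the tangent of half this angle, whatever the lens; pixels are square), "cx", "cy" (the principal point, pixels), "R" (3x3) and "t" (3): a world point X has camera coordinates R X + t. Camera axes: x right, y down, z forward; pixel columns grow to the right and rows downward; lengths in m; the calibration is good to about 2 mm. A picture is of the moment at which its call begins.
- ctrl.close_job(): hands the job in; it is judged then, once.
The state is a dict: "clock": time; "joint_pos": joint angles; "qvel": joint speeds; "tau": joint torques, N m; "tool_pos": TCP position; "orientation": TCP orientation; "force": force on the tool from outside, world axes, zero at the start; "moment": the same for the moment, N m; "opening": finger opening in m; "gripper_force": force on a finger pad.
Only numpy, scipy, OpenCV 4.12 (cv2) and the standard library are available. Lean on these libraries where they do the work, as an engineer would, in place of code of your own. Each camera call takes 0.05 s, during which the arm holds its last target. There are 200 camera calls.

## Working session

There is one attempt and no reset: what is moved stays moved. The work goes in short steps, Python scripts to look and compute and a tool call to move; the robot and the scene stay as the last step left them, time stands still between calls to the robot, and variables do not carry over. Pictures are saved under pics/ and viewed, at most 10 in all, crops included, and the job is handed in when it is done.

```bash
ls; mkdir -p pics; cat > h.py <<'E'
import numpy as np,cv2
from plant import ctrl, camrig
def snap(n,f=None):
    s=camrig.snapshot(n)
    if f: cv2.imwrite('pics/'+f,s['frame'][:,:,::-1])
    return s
def world(s):
    h,w=s['z_map'].shape; f=h/2/np.tan(np.radians(s['fovy'])/2)
    u,v=np.meshgrid(np.arange(w),np.arange(h)); z=s['z_map']
    P=np.stack([(u-s['cx'])/f*z,(v-s['cy'])/f*z,z],-1)
    return (P-s['t'])@np.array(s['R'])
def ray(s,u,v,z):
    f=420/2/np.tan(np.radians(s['fovy'])/2);R=np.array(s['R']);t=np.array(s['t'])
    d=R.T@np.array([(u-s['cx'])/f,(v-s['cy'])/f,1]);c=-R.T@t
    return c+d*(z-c[2])/d[2]
E
python3 - <<'E'
from h import *
for n in('top','scene'):
    s=snap(n,n+'1.png'); np.savez(n+'1.npz',**s)
    print(n,s['fovy'],s['cx'],s['cy'],-np.array(s['R']).T@s['t'])
o=ctrl.get_obs();print(o)
E
```

```text
pics
plant.py
top 56.15895435687578 280.4165834896613 205.26635499931567 [0.38933988 0.01318922 1.04299279]
scene 47.16425148195072 282.10927925839553 215.7666423480659 [ 0.9824103  -0.6871417   0.94156735]
{'clock': 0.1, 'joint_pos': array([ 8.69229367e+01,  2.05872090e+01,  6.38897138e-01, -1.51716947e-02,
       -7.01383571e+01, -1.65051944e+01]), 'qvel': array([ 0.05307977, -0.00895639,  0.10113661, -0.00245708, -0.00145466,
       -0.10710085]), 'tau': array([-1.27538842e-03, -5.84163022e+01,  2.93752563e+01,  7.01550230e+00,
        1.01777460e-02, -5.34989636e-05]), 'tool_pos': array([0.22615396, 0.6355518 , 0.25072486]), 'orientation': array([ 1.79912850e+02, -1.09492921e-02, -1.95874147e+01]), 'force': array([ 0.8948683 , -1.12626718,  0.37886346]), 'moment': array([0.0158735 , 0.04292255, 0.04882551]), 'gripper_force': 0.0, 'opening': 0.08767212469031913}
```

View pics/top1.png

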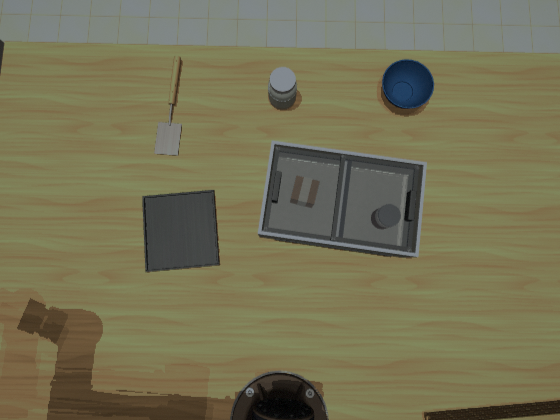

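View pics/scene1.png

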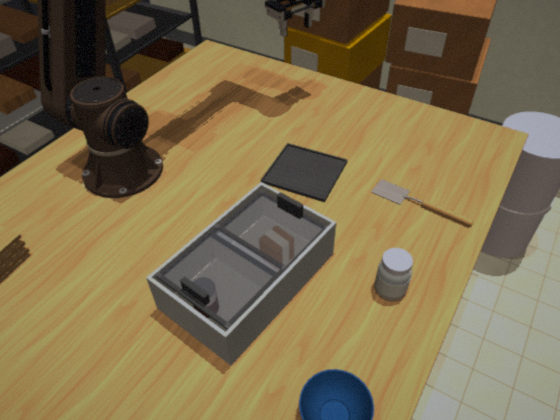

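The top view shows the carton in the left compartment at (305,191) and the tub in the right one at (387,216). The right fin is at (409,206), the left fin at (276,187) and the tray at (181,231). So the lid to open is lid_right, moving towards the case's +y.

```bash
python3 - <<'E'
from h import *
s=dict(np.load('top1.npz'));W=world(s);img=s['frame'].astype(int)
u,v=np.meshgrid(np.arange(560),np.arange(420))
box=(u>250)&(u<435)&(v>135)&(v<265)
z=W[...,2]
m=box&(abs(z-.118)<.004)&(img.mean(-1)>95)
r=cv2.minAreaRect(W[m][:,:2].astype(np.float32));print('rim',m.sum(),r)
for n,b in(('finR',u>340),('finL',u<=340)):
    f=box&b&(z>.128)&(z<.16); print(n,f.sum(),W[f].mean(0),np.median(z[f]),cv2.minAreaRect(W[f][:,:2].astype(np.float32)))
for p in((387,216),(305,191),(365,190),(390,180),(181,231),(409,206),(276,187)): print(p,W[p[1],p[0]].round(4),img[p[1],p[0]])
t=(abs(u-181)<55)&(abs(v-231)<55)&(img.mean(-1)<75)&(z<.03)
print('tray',t.sum(),cv2.minAreaRect(W[t][:,:2].astype(np.float32)))
for c in((272,144),(425,163),(417,255),(260,236)): print(ray(s,*c,.118).round(4))
E
python3 -c "
import cv2
i=cv2.imread('pics/top1.png')[130:270,250:435];cv2.imwrite('pics/crop1.png',cv2.resize(i,None,fx=4,fy=4,interpolation=cv2.INTER_CUBIC))"
```

```text
rim 2707 ((0.5483095645904541, -0.14228005707263947), (0.38067319989204407, 0.23044148087501526), 82.93021392822266)
finR 249 [ 0.52815994 -0.29417681  0.14359149] 0.1456048731169948 ((0.5291239619255066, -0.29596036672592163), (0.014617252163589, 0.07095726579427719), 82.33412170410156)
finL 190 [0.56646793 0.01810797 0.14569837] 0.14624360085345495 ((0.5678552389144897, 0.01821848377585411), (0.014019162394106388, 0.07023928314447403), 82.90653228759766)
(387, 216) [ 0.5052 -0.2462  0.1169] [69 72 73]
(305, 191) [ 0.5635 -0.0516  0.1065] [101 102  97]
(365, 190) [ 0.5672 -0.195   0.1157] [95 97 94]
(390, 180) [ 0.5927 -0.2554  0.1165] [94 96 93]
(181, 231) [0.4686 0.2667 0.0068] [67 68 68]
(409, 206) [ 0.5261 -0.2901  0.1442] [41 43 43]
(276, 187) [0.5641 0.0185 0.1468] [67 69 67]
tray 5543 ((0.47217273712158203, 0.2712724804878235), (0.2036544233560562, 0.1955687552690506), 6.415194034576416)
[0.6758 0.0305 0.118 ]
[ 0.6362 -0.3409  0.118 ]
[ 0.4145 -0.3144  0.118 ]
[0.4519 0.0538 0.118 ]
```

View pics/crop1.png

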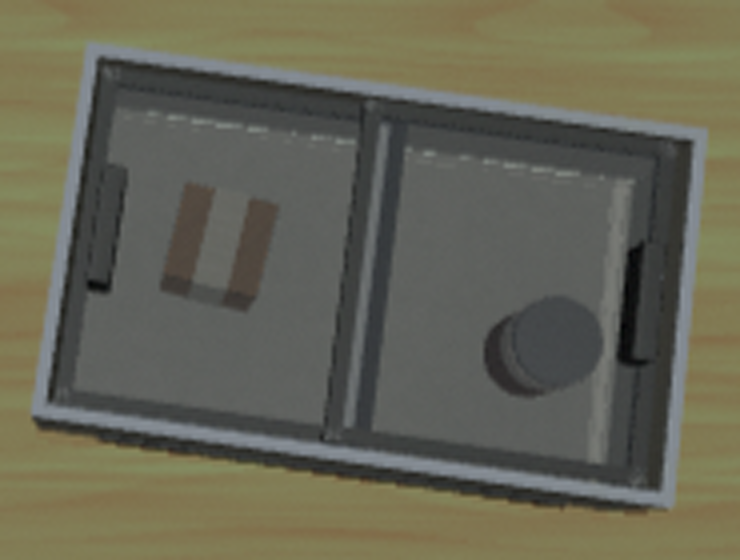

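The crop confirms this layout: the cap centre is at about (389,216) in the full picture, and both lids are near shut. The case yaw is about -7.1°, and the fin tops read 0.146 m, as they should. Next I work out the shifts.

```bash
cat > to.py <<'E'
import sys
from h import *
from scipy.spatial.transform import Rotation as Ro
o=ctrl.get_obs();R=Ro.from_euler('xyz',o['orientation'],degrees=True).as_matrix();p=o['tool_pos'].copy();yaw=o['orientation'][2]
a=list(map(float,sys.argv[1:]))
for i in range(0,len(a),4):
    d=R.T@(np.array(a[i:i+3])-p)
    print('shift',d.round(4),'turn',round(-((a[i+3]-yaw+180)%360-180),2))
E
python3 to.py .50 .25 .25 -7.1 .529 -.295 .25 -7.1
python3 - <<'E'
from h import *
s=dict(np.load('top1.npz'));print(ray(s,389.3,215.8,.088))
E
```

```text
shift [0.3873 0.2714 0.0012] turn -12.49
shift [0.5973 0.7752 0.002 ] turn -12.49
[ 0.50942125 -0.26000149  0.088     ]
```

drive_effector(steps="0.05 0.035 0 -3 0.088 | 0.1 0.07 0 -6 0.088 | 0.15 0.105 0 -9 0.088 | 0.2 0.14 0 -12.5 0.088 | 0.25 0.175 0 -12.5 0.088 | 0.3 0.21 0 -12.5 0.088 | 0.345 0.24 0 -12.5 0.088 | 0.387 0.271 0 -12.5 0.088")

```text
clock: 1.1
tool_pos: [0.5008, 0.2491, 0.2514]
orientation: [180.0, 0.0, -7.1]
force: [0.2, 0.2, 0.5]
opening: 0.0877
gripper_force: 0.0
```

```bash
python3 to.py .529 -.295 .25 -7.1
```

```text
shift [0.0952 0.5365 0.0015] turn 0.0
```

drive_effector(steps="0.01 0.06 0 0 0.05 | 0.02 0.12 0 0 0.05 | 0.03 0.18 0 0 0.05 | 0.04 0.24 0 0 0.05 | 0.05 0.3 0 0 0.05 | 0.06 0.36 0 0 0.05 | 0.07 0.42 0 0 0.05 | 0.08 0.475 0 0 0.05")

```text
clock: 2.1
tool_pos: [0.5205, -0.2324, 0.2514]
orientation: [-180.0, 0.0, -7.1]
force: [1.9, -0.2, 0.2]
opening: 0.0502
gripper_force: 0.0
```

drive_effector(steps="0.015 0.06 0 0 0.05 | 0.015 0.0615 0 0 0.05 | 0.015 0.0615 0 0 0.05")

```text
clock: 2.48
tool_pos: [0.5276, -0.2934, 0.2508]
orientation: [-180.0, 0.1, -7.2]
force: [-0.6, -0.3, 0.2]
opening: 0.0499
gripper_force: 0.0
```

```bash
python3 to.py .529 -.2955 .149 -7.1
```

```text
shift [0.0017 0.0019 0.1018] turn -0.06
```

drive_effector(steps="0.001 0.002 0.05 0 0.05 | 0.001 0.002 0.09 0 0.05 | 0.001 0.002 0.102 0 0.05 | 0.001 0.002 0.102 0 0.05 | 0.001 0.002 0.102 0 0.005 | 0.001 0.002 0.102 0 0.005 | 0.001 0.002 0.102 0 0.005 | 0.001 0.002 0.102 0 0.005")

```text
clock: 3.48
tool_pos: [0.529, -0.2955, 0.15]
orientation: [180.0, -0.0, -7.1]
force: [0.4, -2.1, 1.0]
opening: 0.0157
gripper_force: 0.6
```

```bash
python3 -c "
from h import *
snap('scene','grip.png')"
```

```text
(no output)
```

View pics/grip.png

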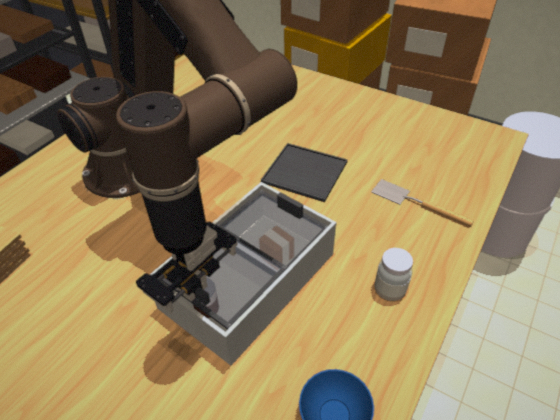

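The fingers straddle the right fin at about (195,275) and are still closing. Next I let the grip build and then slide along -y of the tool. The stop should come at about 0.135 m.

drive_effector(steps="0 0 0 0 0.005 | 0 0 0 0 0.005 | 0 -0.01 0 0 0.005 | 0 -0.03 0 0 0.005 | 0 -0.05 0 0 0.005 | 0 -0.07 0 0 0.005 | 0 -0.09 0 0 0.005 | 0 -0.1 0 0 0.005")

```text
clock: 4.53
tool_pos: [0.5415, -0.1947, 0.15]
orientation: [180.0, -0.0, -7.0]
force: [-1.1, -3.2, 6.1]
opening: 0.0137
gripper_force: 30.0
```

drive_effector(steps="0 -0.015 0 0 0.005 | 0 -0.025 0 0 0.005 | 0 -0.032 0 0 0.005 | 0 -0.032 0 0 0.005")

```text
clock: 5.03
tool_pos: [0.5455, -0.1628, 0.1499]
orientation: [-180.0, -0.0, -7.0]
force: [-1.4, 2.3, 7.1]
opening: 0.0138
gripper_force: 30.0
```

drive_effector(steps="0 -0.003 0 0 0.005 | 0 -0.005 0 0 0.005 | 0 -0.005 0 0 0.005")

```text
clock: 5.4
tool_pos: [0.5456, -0.1619, 0.1499]
orientation: [179.7, 0.0, -7.1]
force: [0.7, -20.7, 1.5]
opening: 0.0136
gripper_force: 30.0
```

drive_effector(steps="0 0 0 0 0.05 | 0 0 0 0 0.05 | 0 0 0 0 0.05 | 0 0 0 0 0.05 | 0 0 -0.05 0 0.05 | 0 0 -0.1 0 0.088 | 0 0 -0.1 0 0.088")

```text
clock: 6.28
tool_pos: [0.548, -0.1594, 0.2541]
orientation: [-180.0, -0.5, -7.0]
force: [0.1, -0.0, -0.4]
opening: 0.0645
gripper_force: 0.0
```

```bash
python3 to.py .565 -.35 .25 82.9 .565 -.35 .25 -97.1; python3 -c "
from h import *
print(ctrl.get_obs()['joint_pos'])"
```

```text
shift [0.0402 0.1871 0.0043] turn -89.94
shift [0.0402 0.1871 0.0043] turn 90.06
[ 3.45654133e+00  1.04227260e+01 -1.29039545e+01  6.18333760e-02
 -6.62173606e+01  7.94757022e+01]
```

drive_effector(steps="0 -0.04 0 10.5 0.088 | 0 -0.08 0 21 0.088 | 0 -0.12 0 31.5 0.088 | 0 -0.16 0 42 0.088 | 0 -0.2 0 52.5 0.088 | 0 -0.24 0 63 0.088 | 0 -0.28 0 73.5 0.088 | 0 -0.32 0 84 0.088")

```text
clock: 7.28
tool_pos: [0.5849, 0.1597, 0.2488]
orientation: [180.0, -0.0, -91.4]
force: [0.0, -0.5, 0.6]
opening: 0.0873
gripper_force: 0.0
```

drive_effector(steps="0 0 0 6 0.088")

```text
clock: 7.4
tool_pos: [0.5851, 0.1609, 0.2482]
orientation: [179.9, -0.0, -97.2]
force: [0.5, -0.0, -0.7]
opening: 0.0878
gripper_force: 0.0
```

```bash
python3 - <<'E'
from h import *
s=snap('top','open.png');np.savez('top2.npz',**s);W=world(s);z=W[...,2]
u,v=np.meshgrid(np.arange(560),np.arange(420))
m=(abs(u-389)<25)&(abs(v-215)<22)&(abs(z-.088)<.006)
print(m.sum(),W[m].mean(0),np.median(z[m]),cv2.minEnclosingCircle(W[m][:,:2].astype(np.float32)))
i=s['frame'][130:280,200:440,::-1];cv2.imwrite('pics/open_c.png',cv2.resize(i,None,fx=3,fy=3))
E
```

```text
420 [ 0.50981729 -0.26146394  0.08829718] 0.08830755563445589 ((0.4961916208267212, -0.2780298590660095), 0.05130161717534065)
```

View pics/open_c.png

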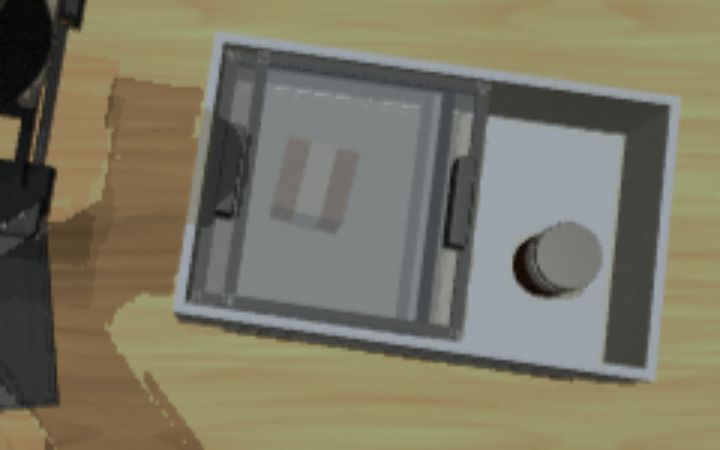

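The right lid is fully open and the tub is uncovered, with the cap centre at full-picture pixel (389.7,215.3). That gives (0.510,-0.261) at z 0.088, matching the expected height.

```bash
python3 to.py .510 -.261 .25 -97.1 .510 -.261 .086 -97.1
```

```text
shift [ 0.427   0.0196 -0.0014] turn -0.36
shift [0.4269 0.0193 0.1626] turn -0.36
```

drive_effector(steps="0.06 0.003 0 0 0.08 | 0.12 0.006 0 0 0.08 | 0.18 0.009 0 0 0.08 | 0.24 0.012 0 0 0.08 | 0.3 0.015 0 0 0.08 | 0.36 0.018 0 0 0.08 | 0.41 0.019 0 0 0.08 | 0.427 0.0195 0 0 0.08")

```text
clock: 8.45
tool_pos: [0.512, -0.2656, 0.2488]
orientation: [179.9, 0.0, -97.2]
force: [-0.4, 0.6, -0.2]
opening: 0.0801
gripper_force: 0.0
```

drive_effector(steps="0 0 0 0 0.08")

```text
clock: 8.57
tool_pos: [0.5126, -0.264, 0.2489]
orientation: [179.9, 0.0, -97.2]
force: [0.4, -0.5, -0.6]
opening: 0.08
gripper_force: 0.0
```

```bash
python3 to.py .510 -.261 .086 -97.1
```

```text
shift [-0.0026  0.0028  0.1629] turn -0.06
```

drive_effector(steps="-0.0025 0.0025 0.05 0 0.08 | -0.0025 0.0025 0.09 0 0.08 | -0.0025 0.0025 0.12 0 0.08 | -0.0025 0.0025 0.145 0 0.08 | -0.0025 0.0025 0.162 0 0.08 | -0.0025 0.0025 0.162 0 0.08")

```text
clock: 9.32
tool_pos: [0.5104, -0.259, 0.0863]
orientation: [179.8, 0.0, -97.0]
force: [-0.8, 0.4, 0.6]
opening: 0.0799
gripper_force: 0.0
```

drive_effector(steps="0 0 0 0 0.04 | 0 0 0 0 0.04 | 0 0 0 0 0.04 | 0 0 0 0 0.04 | 0 0 0 0 0.04 | 0 0 0 0 0.04")

```text
clock: 10.07
tool_pos: [0.5116, -0.2605, 0.0883]
orientation: [-179.9, -0.0, -97.1]
force: [-0.7, 1.9, 6.6]
opening: 0.0553
gripper_force: 30.0
```

drive_effector(steps="0 0 -0.015 0 0.04 | 0 0 -0.04 0 0.04 | 0 0 -0.07 0 0.04 | 0 0 -0.1 0 0.04 | 0 0 -0.13 0 0.04 | 0 0 -0.15 0 0.04 | 0 0 -0.16 0 0.04")

```text
clock: 10.95
tool_pos: [0.5111, -0.2605, 0.2492]
orientation: [-179.9, -0.0, -97.1]
force: [0.9, 0.1, -1.9]
opening: 0.0558
gripper_force: 30.0
```

```bash
python3 to.py .56 -.02 .25 -97.1 .472 .271 .25 -97.1
```

```text
shift [-0.2447 -0.0188 -0.0008] turn 0.01
shift [-0.5226  0.1045 -0.001 ] turn 0.01
```

```bash
python3 -c "
from h import *
snap('scene','lift.png')"
```

```text
(no output)
```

View pics/lift.png

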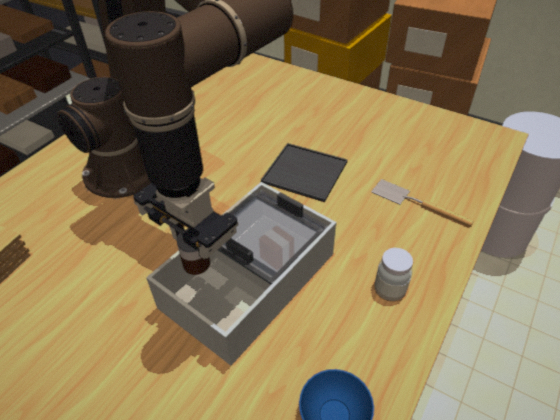

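The tub hangs upright in the fingers at about (195,255), clear of the case. Next it goes to the tray.

drive_effector(steps="-0.03 0 0 0 0.04 | -0.07 0 0 0 0.04 | -0.12 0 0 0 0.04 | -0.17 0 0 0 0.04 | -0.22 0 0 0 0.04 | -0.27 0.015 0 0 0.04 | -0.32 0.03 0 0 0.04 | -0.37 0.045 0 0 0.04")

```text
clock: 12.0
tool_pos: [0.5111, 0.1137, 0.2468]
orientation: [179.9, -0.0, -97.1]
force: [1.4, 0.8, -1.6]
opening: 0.0555
gripper_force: 30.0
```

drive_effector(steps="-0.05 0.02 0 0 0.04 | -0.1 0.04 0 0 0.04 | -0.135 0.053 0 0 0.04 | -0.152 0.059 0 0 0.04 | -0.152 0.059 0 0 0.04")

```text
clock: 12.62
tool_pos: [0.4718, 0.271, 0.2468]
orientation: [179.9, -0.1, -97.0]
force: [-0.1, -0.5, -1.1]
opening: 0.0555
gripper_force: 30.0
```

```bash
python3 to.py .472 .271 .084 -97.1
```

```text
shift [-0.0002 -0.0003  0.1628] turn 0.1
```

drive_effector(steps="0 0 0.03 0 0.04 | 0 0 0.07 0 0.04 | 0 0 0.105 0 0.04 | 0 0 0.13 0 0.04 | 0 0 0.145 0 0.04 | 0 0 0.153 0 0.04 | 0 0 0.157 0 0.04 | 0 0 0.159 0 0.04")

```text
clock: 13.62
tool_pos: [0.4726, 0.2707, 0.0891]
orientation: [-180.0, 0.0, -97.1]
force: [-0.3, -0.2, -1.6]
opening: 0.0555
gripper_force: 30.0
```

drive_effector(steps="0 0 0.001 0 0.04 | 0 0 0.002 0 0.04 | 0 0 0.002 0 0.04")

```text
clock: 14.0
tool_pos: [0.4722, 0.2705, 0.0867]
orientation: [-180.0, 0.0, -97.1]
force: [-0.4, 0.4, -2.5]
opening: 0.0556
gripper_force: 30.0
```

No contact yet, so I keep lowering in 1 mm steps.

drive_effector(steps="0 0 0.001 0 0.04 | 0 0 0.002 0 0.04 | 0 0 0.002 0 0.04")

```text
clock: 14.38
tool_pos: [0.4724, 0.2706, 0.0852]
orientation: [-180.0, 0.0, -97.1]
force: [-2.2, -0.2, 5.9]
opening: 0.0558
gripper_force: 30.0
```

drive_effector(steps="0 0 0.001 0 0.04 | 0 0 0.001 0 0.04")

```text
clock: 14.62
tool_pos: [0.4724, 0.2706, 0.0852]
orientation: [-180.0, 0.0, -97.1]
force: [-5.3, -1.7, 15.5]
opening: 0.0557
gripper_force: 30.0
```

The tub has touched down, so I back off the 1 mm, open the fingers, retreat and look.

drive_effector(steps="0 0 -0.001 0 0.04 | 0 0 -0.001 0 0.06 | 0 0 -0.001 0 0.07 | 0 0 -0.001 0 0.08 | 0 0 -0.001 0 0.08 | 0 0 -0.001 0 0.08")

```text
clock: 15.38
tool_pos: [0.4722, 0.2704, 0.0845]
orientation: [180.0, -0.0, -97.1]
force: [0.1, 0.6, -0.7]
opening: 0.0799
gripper_force: 0.0
```

drive_effector(steps="0 0 -0.04 0 0.08 | 0 0 -0.1 0 0.08 | 0 0 -0.16 0 0.08 | 0 0 -0.2 0 0.08")

```text
clock: 15.88
tool_pos: [0.4726, 0.2707, 0.2879]
orientation: [-179.9, 0.1, -97.1]
force: [0.3, 0.3, -1.1]
opening: 0.0802
gripper_force: 0.0
```

drive_effector(steps="0.05 0 0 0 0.08 | 0.1 0 0 0 0.08 | 0.15 0 0 0 0.08 | 0.2 0 0 0 0.08 | 0.25 0 0 0 0.08 | 0.25 0 0 0 0.08")

```text
clock: 16.62
tool_pos: [0.4406, 0.0199, 0.2848]
orientation: [-180.0, 0.0, -97.3]
force: [1.3, 0.5, 0.2]
opening: 0.0804
gripper_force: 0.0
```

```bash
python3 - <<'E'
from h import *
s=snap('top');t=snap('scene','end.png');W=world(s);z=W[...,2]
u,v=np.meshgrid(np.arange(560),np.arange(420))
m=(u>135)&(u<225)&(v>180)&(v<280)&(abs(z-.085)<.008)
print(m.sum(),W[m].mean(0))
E
```

```text
0 [nan nan nan]<stdin>:5: RuntimeWarning: Mean of empty slice.
  ret = um.true_divide(
```

View pics/end.png

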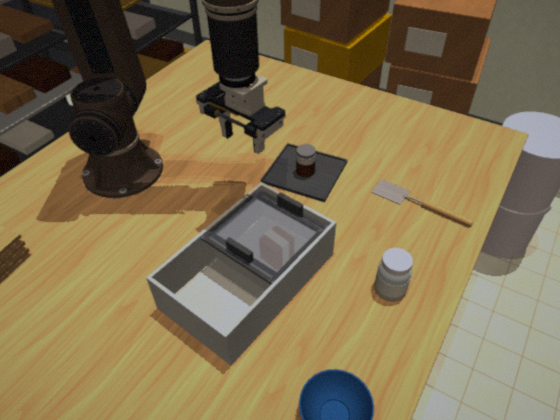

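The scene view shows the tub upright in the middle of the tray at about (305,160), with the lid open and the carton unmoved. The top view was probably blocked by the arm, so I check with the scene camera's depth.

```bash
python3 - <<'E'
from h import *
o=ctrl.get_obs();print(o['tool_pos'],o['opening'])
t=snap('scene');X=np.array(t['R'])@o['tool_pos']+t['t'];f=210/np.tan(np.radians(t['fovy'])/2);print(f*X[0]/X[2]+t['cx'],f*X[1]/X[2]+t['cy'])
u,v=np.meshgrid(np.arange(560),np.arange(420))
W=world(t);m=(u>285)&(u<330)&(v>135)&(v<190)&(abs(W[...,2]-.085)<.004)
print(m.sum(),W[m].mean(0))
for p in((300,212),):print(W[p[1],p[0]])
s=snap('top','top_end.png')
E
```

```text
[0.44141143 0.02203038 0.28474796] 0.07971549108286244
242.5326361544263 134.20441896689587
194 [0.47468701 0.26698912 0.08539378]
[0.60283647 0.00569228 0.13085937]
```

View pics/top_end.png

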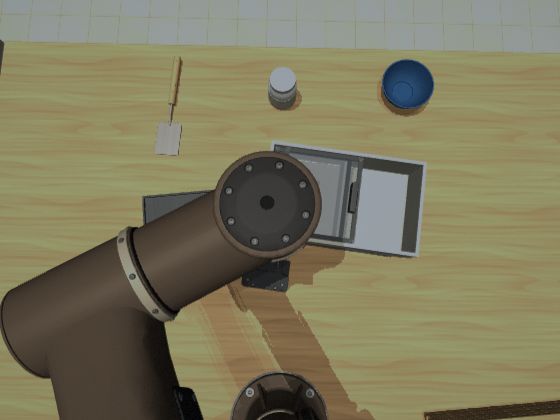

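The top view is blocked by the arm at about (180,250). The scene camera's depth puts the tub top at (0.475,0.267,0.085), which is upright and within 5 mm of the tray's middle. The arm touches nothing, so I hand the job in.

```bash
python3 -c "
from plant import ctrl, camrig
print(ctrl.close_job())"
```

```text
the job is handed in; nothing more can be done
None
```

I slid the right lid, the one over the tub, to its stop and set the tub upright within about 5 mm of the tray's middle; the left lid and the carton looked undisturbed, and the job is handed in at about 17 s (no verdict was shown).

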